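# Find the tired brake spring and flag it

### The job

Test the three wheelchair brake leaf springs in the rack one after another, beginning with the one on the robot's left and ending with the one on its right: press straight down on the pad at mid-span with a steady 10 N for a full second, see how far the leaf gives, and let it go; never load a leaf with more than 16 N. Then flag the one tired leaf, which gives about twice as far as the other two, by slipping the bronze bushing, flange down, fully home over the post in front of it, and let go. Leave the bearing, bolt and mallet where they are.

Things in the scene. Friction and masses are not known exactly. Their poses are not given: they have to be found in the camera images.
- rack: Fixed aluminium base plate of the spring test rack, 250 x 290 x 12 mm, flat on the bench. Origin: centre of its underside; x points away from the robot (yaw up to 0.3 rad either way), y to the robot's left. Three stations that look alike stand on it in a row along y, 90 mm apart; letters a, b, c say nothing of place or condition: they are mixed anew each time.
- station_a: Fixed test station: grey foot plate 240 x 76 x 8 mm (top 20 mm above the bench), at its far end an iron clamp 50 mm wide (top 69 mm above the bench, bolt heads 5 mm more) holding a leaf that reaches towards the robot, and an upright flag post in front of the leaf's free end. Origin: centre of the foot's underside; axes as the rack's.
- leaf_a: Flat steel brake leaf spring 120 x 24 x 2.6 mm, level at rest, top 55 mm above the bench. Origin: its clamped root, where it bends; x runs from free end to root. Springs back by itself. A sound leaf gives about 4 mm at the pad (tip 8 mm) under 10 N on the pad, the one tired leaf about 8 mm (tip 16 mm). More than 16 N on it spoils it.
- pad_a: Dark round steel press pad, 20 mm diameter narrowing to 12 mm at its flat top, 6 mm high, riveted on top of leaf a at mid-span, 60 mm from root and tip. Origin: centre of its underside; at rest its flat top is about 61 mm above the bench. Moves down with the leaf.
- tip_a (a point): Centre of the upper edge of the free end of leaf a. Sinks twice as far as the pad.
- post_a (a point): Centre of the foot of the upright dark iron flag post of station a, on the foot plate's top (20 mm above the bench): post 10 mm diameter, 26 mm tall, 47 mm in front of the leaf's free end.
- station_b: Fixed test station: grey foot plate 240 x 76 x 8 mm (top 20 mm above the bench), at its far end an iron clamp 50 mm wide (top 69 mm above the bench, bolt heads 5 mm more) holding a leaf that reaches towards the robot, and an upright flag post in front of the leaf's free end. Origin: centre of the foot's underside; axes as the rack's.
- leaf_b: Flat steel brake leaf spring 120 x 24 x 2.6 mm, level at rest, top 55 mm above the bench. Origin: its clamped root, where it bends; x runs from free end to root. Springs back by itself. A sound leaf gives about 4 mm at the pad (tip 8 mm) under 10 N on the pad, the one tired leaf about 8 mm (tip 16 mm). More than 16 N on it spoils it.
- pad_b: Dark round steel press pad, 20 mm diameter narrowing to 12 mm at its flat top, 6 mm high, riveted on top of leaf b at mid-span, 60 mm from root and tip. Origin: centre of its underside; at rest its flat top is about 61 mm above the bench. Moves down with the leaf.
- tip_b (a point): Centre of the upper edge of the free end of leaf b. Sinks twice as far as the pad.
- post_b (a point): Centre of the foot of the upright dark iron flag post of station b, on the foot plate's top (20 mm above the bench): post 10 mm diameter, 26 mm tall, 47 mm in front of the leaf's free end.
- station_c: Fixed test station: grey foot plate 240 x 76 x 8 mm (top 20 mm above the bench), at its far end an iron clamp 50 mm wide (top 69 mm above the bench, bolt heads 5 mm more) holding a leaf that reaches towards the robot, and an upright flag post in front of the leaf's free end. Origin: centre of the foot's underside; axes as the rack's.
- leaf_c: Flat steel brake leaf spring 120 x 24 x 2.6 mm, level at rest, top 55 mm above the bench. Origin: its clamped root, where it bends; x runs from free end to root. Springs back by itself. A sound leaf gives about 4 mm at the pad (tip 8 mm) under 10 N on the pad, the one tired leaf about 8 mm (tip 16 mm). More than 16 N on it spoils it.
- pad_c: Dark round steel press pad, 20 mm diameter narrowing to 12 mm at its flat top, 6 mm high, riveted on top of leaf c at mid-span, 60 mm from root and tip. Origin: centre of its underside; at rest its flat top is about 61 mm above the bench. Moves down with the leaf.
- tip_c (a point): Centre of the upper edge of the free end of leaf c. Sinks twice as far as the pad.
- post_c (a point): Centre of the foot of the upright dark iron flag post of station c, on the foot plate's top (20 mm above the bench): post 10 mm diameter, 26 mm tall, 47 mm in front of the leaf's free end.
- bushing: Loose bronze flanged bushing standing flange down on the bench, to the left of the rack: flange 40 mm diameter and 5 mm thick, barrel 26 mm outside diameter, 30 mm overall height, through bore 18 mm, 90 g. Origin: centre of the flange's underside; z up along the bore.
- bearing: Bystander: sealed steel wheel bearing lying flat, 52 mm diameter, 15 mm high. Origin: centre of underside.
- bolt: Bystander: matte black caster axle bolt with nut, lying along its x axis, about 100 mm long, 19 mm across flats. Origin: underside, mid-length.
- mallet: Bystander: rubber mallet lying down, head 95 mm long and 56 mm diameter, red handle 260 mm towards -x of its frame. Origin: under the middle of the head.
There are look-alikes about, which are no part of the job. There is more than one size of the bushing; the job needs the smallest.

How it is judged:
By the outcome, as a careful person would: the job done as asked, in the order asked, and still so for the second after the job is handed in, with the robot touching nothing.
It also fails if it takes over 70 s, if anything falls off the work surface, if the arm or the gripper's body presses on something with over 40 N, if the wrist force passes 120 N, or if a joint passes its speed limit or range.

### The arm

A 7-joint arm with a two-finger parallel gripper is mounted at the origin on the work surface. World frame = base frame: x ahead of the robot, y to its left, z up, the work surface at z = 0. Lengths are in m, angles in rad, forces in N, time in s.
With the tool pointing down it reaches from about 0.425 to 0.875 m from the base axis. Payload 9.9 kg.
Tool frame: the origin (TCP) lies on the centre line of the jaws, within the pads' length; the fingertips stand 25 mm ahead of it and the grasp point (between the pads) lies 6 mm ahead of it; z points along the fingers, y is the line along which they close (so a half turn about z gives the same grasp; the last joint's range is limited). The gripper opens to 85 mm and grips with 20 to 120 N. Pads are 22 mm wide; open, the fingers measure 114 mm over their backs; the gripper's body (76 mm by 85 mm) begins 54 mm behind the grasp point. The pads swing forward as they close: fully open they stand 13 mm farther back than shut.
Start: joints at [1.107, 0.576, 0.025, 1.437, -0.015, 1.129, -0.057], TCP at [0.25, -0.627, 0.228] pointing down, gripper open.
Joint ranges: [-2.76, 2.76], [-0.34, 2.15], [-1.52, 1.57], [0.19, 2.46], [-1.09, 4.23], [0.17, 1.99], [-2.82, 2.82]. Speed limits (rad/s): [2.22, 2.22, 3.01, 3.01, 3.14, 3.14, 3.14].

### API

Orientations are given as a unit quaternion [x, y, z, w].
In Python, from workcell import ctrl gives the robot as it stands. The module is installed in compiled form; this text tells all that it offers.
- The arm moves only by the tool arm_command, never from a script. Its argument "increments" is a list of rows, each a list of 6 numbers: the shift along the world's x, y, z in cm, then the turn, a rotation vector about the world's x, y, z in rad. In form: [[x, y, z, wx, wy, wz], ...]. A call has 1 to 10 rows; each row is the pose to reach, as a shift and turn from the pose commanded when the call began; what a row does not reach only later rows make up. A row lasts 1/8 s, in which the tool goes at most 62.5 mm and 10.7 degrees, less where a joint would pass 70% of its speed; a pose out of reach is approached as far as the arm can. A call with a gripper value outside its range is refused whole. "fingers" is the opening, from 0 (shut) to 1 (fully open), set as the call begins (left out, the last holds). The fingers move at their own pace and stop on an object; the grip force is fixed at half the most. Time passes only in rows, so rows that repeat a pose let the fingers close. It gives the time, the measured TCP pose, the force, the opening and the grip force at its end, in the units of the state.
- ctrl.read_state(): the state, without advancing time (a new reading comes with each control period).
- ctrl.snapshot(name): name is "scene" or "top"; returns the picture (480x640x3 uint8, blue, green, red); there is no depth.
- ctrl.camera_model(name): a dict with "fx", "fy", "cx", "cy" (pixels), "k1" (the pictures are not rectified: a ray, as slopes to the right and down, at radius r is drawn at 1 + k1 r^2 times it, then the intrinsics apply), "pose" (4x4, takes a point from camera to world coordinates). Camera axes: x right, y up, looking along -z (the intrinsics and any distortion apply to the point x, -y, -z); pixel columns grow to the right and rows downward; lengths in m; the calibration is good to about 2 mm. A picture is of the moment at which its call begins. camera_model takes no time and is no camera call.
- ctrl.sign_off(): hands the job in; it is judged then, once.
The state is a dict: "time_s": time; "joints": joint angles; "joint_vel": joint speeds; "joint_torque": joint torques, N m; "tool_pos": TCP position; "ee_rot": TCP orientation; "ft_force": force on the tool from outside, world axes, zero at the start; "torque": the same for the moment, N m; "width": finger opening in m; "finger_force": force on a finger pad.
Only numpy, scipy, OpenCV 4.12 (cv2) and the standard library are available. Lean on these libraries where they do the work, as an engineer would, in place of code of your own. Each camera call takes 0.05 s, during which the arm holds its last target. There are 200 camera calls.

## Working session

There is one attempt and no reset: what is moved stays moved. The work goes in short steps, Python scripts to look and compute and a tool call to move; the robot and the scene stay as the last step left them, time stands still between calls to the robot, and variables do not carry over. Pictures are saved under pics/ and viewed, at most 10 in all, crops included, and the job is handed in when it is done.

Besides the shell and the picture viewer there is one more tool, called after "Request:" by a JSON object that holds its "method" and its "body", one argument or row to a line. arm_command: Moves the arm, as the interface text tells. Its arguments: {"type":"object","properties":{"increments":{"type":"array"},"fingers":{"type":"number"}},"required":["increments"]}

```bash
mkdir -p pics; cat > h.py <<'E'
import numpy as np, cv2
from workcell import ctrl
def ray(name,u,v):
    m=ctrl.camera_model(name); T=np.array(m["pose"])
    d=np.array([(u-m["cx"])/m["fx"],(v-m["cy"])/m["fy"]]); s=d.copy()
    for _ in range(20): s=d/(1+m["k1"]*(s@s))
    return T[:3,3], T[:3,:3]@np.array([s[0],-s[1],-1.0])
def plane(name,u,v,z):
    o,d=ray(name,u,v); return o+d*(z-o[2])/d[2]
def proj(name,p):
    m=ctrl.camera_model(name); T=np.array(m["pose"])
    c=T[:3,:3].T@(np.array(p)-T[:3,3]); s=np.array([c[0],-c[1]])/-c[2]; s=s*(1+m["k1"]*(s@s))
    return s*[m["fx"],m["fy"]]+[m["cx"],m["cy"]]
E
python3 - <<'E'
from h import *
for n in("scene","top"):
    cv2.imwrite(f"pics/{n}0.png",ctrl.snapshot(n)); m=ctrl.camera_model(n); print(n,m["fx"],m["k1"],np.round(m["pose"],3).tolist())
s=ctrl.read_state(); print(s)
E
```

```text
scene 595.787979103709 -0.16275392599634536 [[-0.564, -0.633, 0.53, 1.181], [0.826, -0.437, 0.357, 0.452], [0.006, 0.639, 0.769, 0.984], [0.0, 0.0, 0.0, 1.0]]
top 504.25956815209844 -0.050533904119781904 [[0.019, 0.994, -0.109, 0.431], [-1.0, 0.02, 0.01, 0.023], [0.013, 0.109, 0.994, 1.166], [0.0, 0.0, 0.0, 1.0]]
{'time_s': 0.1, 'joints': array([ 1.10719324,  0.57643176,  0.02489274,  1.43779962, -0.01500492,
        1.12898099, -0.05652208]), 'joint_vel': array([ 0.00131763, -0.00125334, -0.00053115, -0.00348133,  0.00186909,
        0.00263972,  0.00111266]), 'joint_torque': array([ 6.74197421e-03, -7.67307472e+01,  2.25858383e+00, -2.86608195e+01,
        1.60444190e-02,  8.57898005e-03,  7.58053307e-05]), 'tool_pos': array([ 0.25008749, -0.62654123,  0.22684945]), 'ee_rot': array([ 9.82025350e-01,  1.88747709e-01, -1.80599500e-04, -6.94138832e-04]), 'ft_force': array([ 0.2588554 ,  0.25213757, -0.671014  ]), 'torque': array([0.02986492, 0.013276  , 0.0263431 ]), 'finger_force': 0.0, 'width': 0.08552651564341808}
```

View pics/scene0.png

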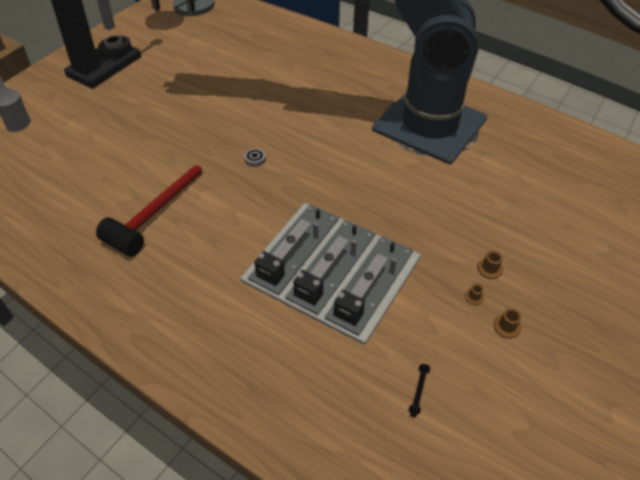

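View pics/top0.png

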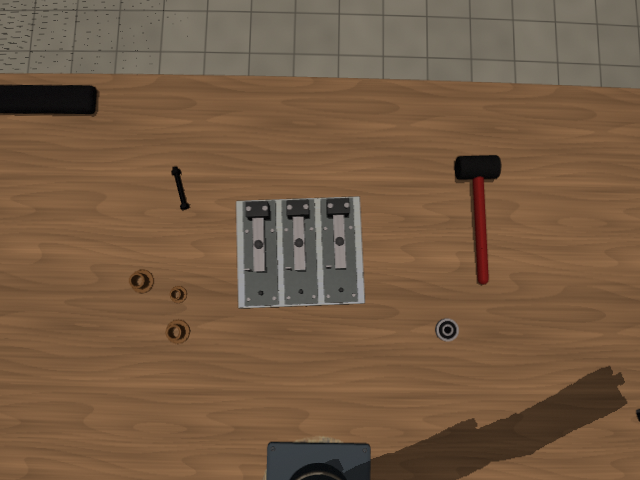

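The scene and top views show three bronze look-alikes. These are large at top (142,281) / scene (491,263), small at top (179,294) / scene (476,294), and large at top (178,331) / scene (509,322). The smallest is the middle one. The rack pads are near top (258,244), (299,242) and (339,241).

```bash
cat > m.py <<'E'
from h import *
s=cv2.imread("pics/scene0.png"); t=cv2.imread("pics/top0.png")
def bronze(img,name,roi):
    x0,y0,x1,y1=roi; h=cv2.cvtColor(img[y0:y1,x0:x1],cv2.COLOR_BGR2HSV)
    m=((h[...,1]>165)&(h[...,0]<20)&(h[...,2]>40)).astype(np.uint8)
    m=cv2.morphologyEx(m,cv2.MORPH_CLOSE,np.ones((5,5)))
    n,l,st,c=cv2.connectedComponentsWithStats(m)
    for i in range(1,n):
        if st[i,4]>40:
            cn=max(cv2.findContours((l==i).astype(np.uint8),0,2)[0],key=cv2.contourArea)
            bb=st[i,:4]; print(name,c[i]+[x0,y0],bb[:2]+[x0,y0],bb[2:],st[i,4],np.round(plane(name,*(c[i]+[x0,y0]),.010),4))
bronze(s,"scene",(440,235,545,350)); bronze(t,"top",(115,260,205,355))
# rack plate outline in top: bright low-saturation
for img,name,roi in((t,"top",(220,180,380,320)),(s,"scene",(225,190,435,350))):
    x0,y0,x1,y1=roi; h=cv2.cvtColor(img[y0:y1,x0:x1],cv2.COLOR_BGR2HSV)
    m=(h[...,1]<70).astype(np.uint8); m=cv2.morphologyEx(m,cv2.MORPH_CLOSE,np.ones((7,7)))
    cn=max(cv2.findContours(m,0,2)[0],key=cv2.contourArea)+np.array([x0,y0])
    if name=="top":
        P=np.array([plane(name,*p[0],.012)[:2] for p in cn],np.float32); print("rack",cv2.minAreaRect(P))
    else: print("scene quad",cv2.approxPolyDP(cv2.convexHull(cn),8,True)[:,0].tolist())
z=lambda im,r,f:cv2.resize(im[r[1]:r[3],r[0]:r[2]],None,fx=f,fy=f,interpolation=cv2.INTER_CUBIC)
a=z(t,(230,190,370,315),2.8); b=z(s,(235,200,425,345),2.1); c=z(s,(450,240,540,345),2.4); d=z(t,(120,262,200,350),2.6)
W=np.zeros((600,800,3),np.uint8)
for im,(y,x) in((a,(0,0)),(b,(0,395)),(c,(355,0)),(d,(355,395))):
    im=im[:600-y,:800-x]; W[y:y+im.shape[0],x:x+im.shape[1]]=im
cv2.imwrite("pics/crop1.png",W)
E
python3 m.py
```

```text
scene [487.77333333 269.61333333] [479 261] [22 15] 75 [0.3673 0.3256 0.01  ]
scene [505.85981308 325.28971963] [496 312] [24 22] 107 [0.4731 0.4128 0.01  ]
top [139.75641026 281.04487179] [131 273] [18 16] 156 [0.4723 0.4184 0.01  ]
top [179.27272727 332.32727273] [171 324] [14 15] 55 [0.358  0.3219 0.01  ]
rack ((0.548387348651886, 0.053575173020362854), (0.24892817437648773, 0.28936102986335754), 3.371328592300415)
scene quad [[304, 203], [420, 254], [364, 343], [240, 278]]
```

View pics/crop1.png

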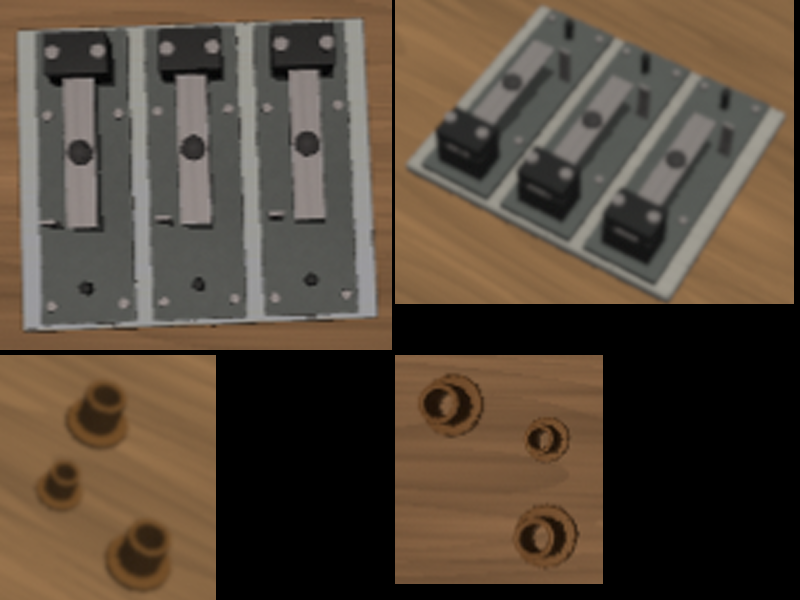

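The close crop confirms it: the middle bushing (top ≈(179,295), scene ≈(477,294)) is clearly the smallest. Next I measure the pads, post tops and bushing in both views.

```bash
cat > m2.py <<'E'
from h import *
s=cv2.imread("pics/scene0.png"); t=cv2.imread("pics/top0.png")
C=np.array([.5484,.0536]); yw=.0588; R=np.array([[np.cos(yw),-np.sin(yw)],[np.sin(yw),np.cos(yw)]])
def blob(img,u,v,r,thr,f=8):
    g=cv2.cvtColor(img,cv2.COLOR_BGR2GRAY); x0,y0=int(u)-r,int(v)-r
    p=cv2.resize(g[y0:y0+2*r+1,x0:x0+2*r+1],None,fx=f,fy=f,interpolation=cv2.INTER_CUBIC)
    n,l,st,c=cv2.connectedComponentsWithStats((p<thr).astype(np.uint8))
    k=min((i for i in range(1,n) if st[i,4]>2*f*f),key=lambda i:np.hypot(*(c[i]-p.shape[0]/2)),default=None)
    if k is None: return None
    return (c[k]+.5)/f-.5+[x0,y0], st[k,4]/f/f, st[k,2:4]/f
def tri(a,b):
    (o1,d1),(o2,d2)=ray("top",*a),ray("scene",*b)
    k=np.linalg.lstsq(np.c_[d1,-d2],o2-o1,rcond=None)[0]; p,q=o1+k[0]*d1,o2+k[1]*d2; return (p+q)/2,np.linalg.norm(p-q)
print("corners",[np.round(plane("scene",*c,.012),4).tolist() for c in((304,203),(420,254),(364,343),(240,278))])
print([np.round(np.r_[C+R@np.array([a*.125,b*.145]),.012],4).tolist() for a,b in((-1,-1),(-1,1),(1,1),(1,-1))])
pads=[((258.5,244),(368,276)),((299,242.5),(328.5,256.5)),((339.5,241.5),(291,239))]
for a,b in pads:
    A,B=blob(t,*a,6,95),blob(s,*b,6,85)
    print("pad",A,B); 
    if A and B:
        P,e=tri(A[0],B[0]); print("  tri",P.round(4),round(e,4),"z.058 top",plane("top",*A[0],.058).round(4),"sc",plane("scene",*B[0],.058).round(4),"rack",(R.T@(plane("top",*A[0],.058)[:2]-C)).round(4))
posts=[(261,293),(301,291.5),(341,290)]
for a in posts:
    A=blob(t,*a,5,60); print("post",A, A and plane("top",*A[0],.04).round(4), A and (R.T@(plane("top",*A[0],.04)[:2]-C)).round(4))
# bushing
for img,name,(u,v),r in((t,"top",(179,295),14),(s,"scene",(476,294),16)):
    x0,y0=u-r,v-r; p=cv2.resize(img[y0:y0+2*r+1,x0:x0+2*r+1],None,fx=8,fy=8,interpolation=cv2.INTER_CUBIC)
    L=cv2.cvtColor(p,cv2.COLOR_BGR2LAB).astype(float); d=np.linalg.norm(L-np.median(L.reshape(-1,3),0),axis=2)
    m=cv2.morphologyEx((d>22).astype(np.uint8),cv2.MORPH_CLOSE,np.ones((17,17)))
    cn=max(cv2.findContours(m,0,2)[0],key=cv2.contourArea); (c,rad)=cv2.minEnclosingCircle(cn); bb=np.array(cv2.boundingRect(cn))/8
    c=(np.array(c)+.5)/8-.5+[x0,y0]; print("bush",name,c,rad/8,bb[:2]+[x0,y0],bb[2:],plane(name,*c,.005).round(4))
    cv2.imwrite(f"pics/b_{name}.png",p)
E
python3 m2.py
```

```text
corners [[0.4313, -0.0981, 0.012], [0.4131, 0.1882, 0.012], [0.6626, 0.2036, 0.012], [0.6766, -0.0836, 0.012]]
[[0.4321, -0.0985, 0.012], [0.4151, 0.191, 0.012], [0.6647, 0.2057, 0.012], [0.6817, -0.0838, 0.012]]
pad (array([258.28094189, 243.91628616]), np.float64(96.671875), array([13., 13.])) (array([368.26013424, 275.50950292]), np.float64(58.78125), array([9.125, 7.875]))
  tri [0.5574 0.1436 0.062 ] 0.0012 z.058 top [0.5581 0.1435 0.058 ] sc [0.5543 0.1428 0.058 ] rack [0.015  0.0892]
pad (array([299.90150654, 242.32122569]), np.float64(85.953125), array([12.375, 13.   ])) (array([328.24985162, 256.60289172]), np.float64(59.234375), array([9.125, 7.5  ]))
  tri [0.5624 0.0528 0.0613] 0.003 z.058 top [0.5636 0.0516 0.058 ] sc [0.5594 0.0527 0.058 ] rack [ 0.015  -0.0029]
pad (array([338.22351863, 240.78946195]), np.float64(78.84375), array([11.375, 13.   ])) (array([290.03330716, 238.60811595]), np.float64(57.203125), array([9.375, 7.625]))
  tri [ 0.5684 -0.0336  0.064 ] 0.0016 z.058 top [ 0.5687 -0.0332  0.058 ] sc [ 0.5647 -0.0375  0.058 ] rack [ 0.0152 -0.0878]
post (array([260.50714838, 292.53419629]), np.float64(20.21875), array([5.5, 5. ])) [0.4514 0.1371 0.04  ] [-0.0919  0.089 ]
post (array([300.56868375, 291.14918286]), np.float64(17.6875), array([4.75 , 5.125])) [0.4563 0.0481 0.04  ] [-0.0923 -0.0001]
post (array([340.64688589, 289.50108885]), np.float64(17.9375), array([5.125, 4.75 ])) [ 0.4617 -0.0411  0.04  ] [-0.0921 -0.0895]
bush top [178.363801   293.79479408] 8.84292984008789 [170.875 286.   ] [16.5  16.75] [0.4452 0.3293 0.005 ]
bush scene [474.50622463 294.10632515] 10.764126777648926 [464.875 284.5  ] [18.125 20.75 ] [0.4365 0.3282 0.005 ]
```

Pad-to-post spacing measures 107 mm, which matches the 60+47 mm given, and the station pitch is 90 mm, so the rack fit holds. I'll go to a hover above the left pad with the fingers shut.

Request:
{"method": "arm_command", "body": {
  "increments": [
    [10,25,0,0,0,-0.1],
    [30.6,77.1,0,0,0,-0.32],
    [30.6,77.1,0,0,0,-0.32],
    [30.6,77.1,0,0,0,-0.32],
    [30.6,77.1,0,0,0,-0.32],
    [30.6,77.1,0,0,0,-0.32],
    [30.6,77.1,0,0,0,-0.32],
    [30.6,77.1,0,0,0,-0.32],
    [30.6,77.1,0,0,0,-0.32],
    [30.6,77.1,0,0,0,-0.32]
  ],
  "fingers": 0
}}

```text
time_s: 1.35
tool_pos: [0.4812, -0.0441, 0.2276]
ee_rot: [1.0, 0.03, 0.0, 0.0]
ft_force: [1.2, -0.3, 0.2]
width: 0.0001
finger_force: 0.0
```

Request:
{"method": "arm_command", "body": {
  "increments": [
    [7.5,18.8,-10,0,0,0],
    [7.5,18.8,-10,0,0,0],
    [7.5,18.8,-10,0,0,0],
    [7.5,18.8,-10,0,0,0],
    [7.5,18.8,-10,0,0,0],
    [7.5,18.8,-10,0,0,0]
  ]
}}

```text
time_s: 2.1
tool_pos: [0.5555, 0.141, 0.1275]
ee_rot: [1.0, 0.03, -0.0, 0.0]
ft_force: [0.0, 0.1, 0.8]
width: -0.0003
finger_force: 0.0
```

```bash
cat > look.py <<'E'
import sys
from h import *
tag=sys.argv[1]; p=ctrl.read_state(); print(p["tool_pos"].round(4),p["ft_force"].round(2),p["time_s"])
tip=p["tool_pos"]-[0,0,.025]; W=[]
for n in("top","scene"):
    im=ctrl.snapshot(n); cv2.imwrite(f"pics/{tag}_{n}.png",im); u,v=proj(n,tip); print(n,"tip proj",u,v)
    r=35; x0,y0=int(u)-r,int(v)-r; c=cv2.resize(im[y0:y0+2*r,x0:x0+2*r],(400,400),interpolation=cv2.INTER_CUBIC)
    k=400/70; cv2.drawMarker(c,(int((u-x0+.5)*k),int((v-y0+.5)*k)),(0,0,255),0,14,1); W.append(c)
cv2.imwrite(f"pics/{tag}_crop.png",np.hstack(W))
E
python3 look.py hov
```

```text
[0.5555 0.141  0.1275] [0.01 0.08 0.76] 2.1
top tip proj 257.22028869228234 242.71909454622414
scene tip proj 368.72365577708047 261.3455581562821
```

View pics/hov_crop.png

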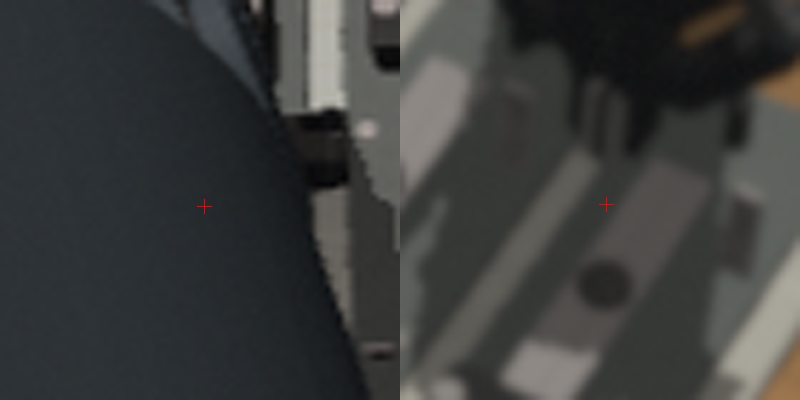

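The top view is blocked by the arm. In the scene crop the fingertips seem to end around pixel (370,252), higher than the projected (369,261), so I'll view it larger.

```bash
python3 - <<'E'
from h import *
im=cv2.imread("pics/hov_scene.png")[190:300,300:440]
im=cv2.resize(im,None,fx=5.4,fy=5.4,interpolation=cv2.INTER_CUBIC); im=(255*(im/255.)**.5).astype(np.uint8)
for z in(.05,.0775,.1025,.1275):
    u,v=proj("scene",[.5555,.141,z]); cv2.drawMarker(im,(int((u-299.5)*5.4),int((v-189.5)*5.4)),(0,0,255),0,12,1)
cv2.imwrite("pics/hov_z.png",im)
E
```

```text
(no output)
```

View pics/hov_z.png

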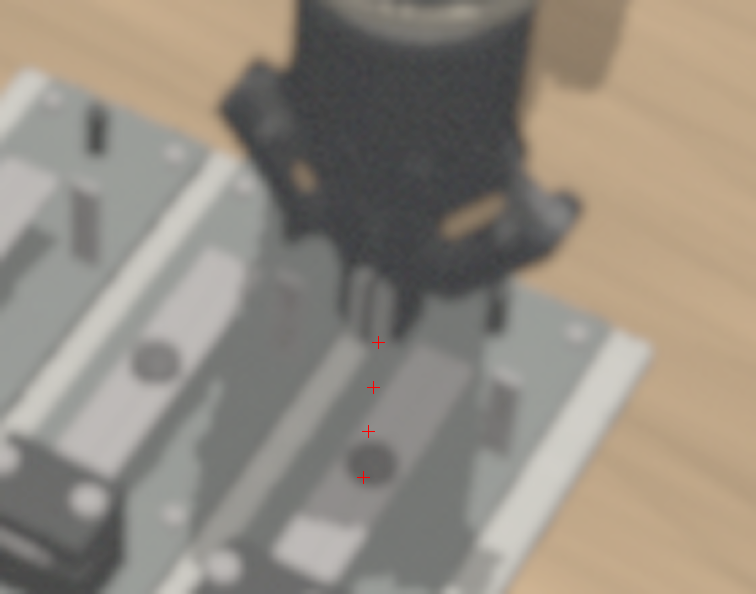

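```bash
python3 - <<'E'
from h import *
def tri(a,b):
    (o1,d1),(o2,d2)=ray("top",*a),ray("scene",*b)
    k=np.linalg.lstsq(np.c_[d1,-d2],o2-o1,rcond=None)[0]; p,q=o1+k[0]*d1,o2+k[1]*d2; return (p+q)/2,np.linalg.norm(p-q)
print(tri((281,233),(344.5,207)),tri((283,230),(347,204)))
o,d=ray("scene",369.5,252.6)
for z in(.09,.1025,.115,.1275,.14): print(z,(o+d*(z-o[2])/d[2]).round(4))
E
```

```text
(array([0.56073939, 0.08408177, 0.22147243]), np.float64(0.0012601887537137017)) (array([0.56267922, 0.08419254, 0.23144374]), np.float64(0.011195366509605773))
0.09 [0.5275 0.1267 0.09  ]
0.1025 [0.5366 0.1312 0.1025]
0.115 [0.5458 0.1358 0.115 ]
0.1275 [0.5549 0.1403 0.1275]
0.14 [0.564  0.1449 0.14  ]
```

The knuckle triangulation confirms the tool's x and y. The fingertip height is ambiguous, so I'll descend in small steps and find contact by force.

Request:
{"method": "arm_command", "body": {
  "increments": [
    [0.05,0.25,-3.5,0,0,0],
    [0.05,0.25,-3.5,0,0,0],
    [0.05,0.25,-3.5,0,0,0],
    [0.05,0.25,-3.5,0,0,0]
  ]
}}

```text
time_s: 2.7
tool_pos: [0.557, 0.1443, 0.0939]
ee_rot: [1.0, 0.03, 0.001, -0.0]
ft_force: [-0.9, 0.3, -0.4]
width: 0.0001
finger_force: 0.0
```

```bash
python3 - <<'E'
from h import *
im=ctrl.snapshot("scene"); cv2.imwrite("pics/s2.png",im); p=ctrl.read_state(); print(p["tool_pos"],p["ft_force"])
c=cv2.resize(im[215:305,320:420],None,fx=6,fy=6,interpolation=cv2.INTER_CUBIC); c=(255*(c/255.)**.5).astype(np.uint8)
for dz in(0,.025):
    u,v=proj("scene",p["tool_pos"]-[0,0,dz]); cv2.drawMarker(c,(int((u-319.5)*6),int((v-214.5)*6)),(0,0,255),0,12,1)
cv2.imwrite("pics/s2_z.png",c)
E
```

```text
[0.55695131 0.14442741 0.09374481] [ 0.05562352 -0.24780488 -0.14765418]
```

View pics/s2_z.png

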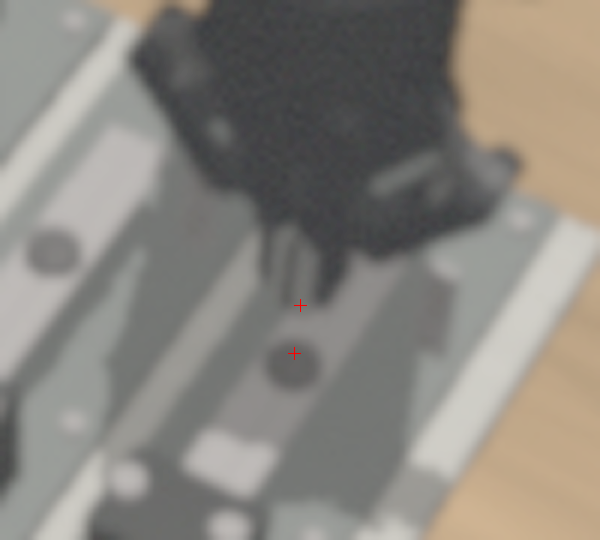

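Request:
{"method": "arm_command", "body": {
  "increments": [
    [0,0,-0.5,0,0,0],
    [0,0,-0.8,0,0,0],
    [0,0,-1.0,0,0,0],
    [0,0,-1.0,0,0,0]
  ]
}}

```text
time_s: 3.25
tool_pos: [0.5562, 0.1445, 0.0823]
ee_rot: [1.0, 0.03, -0.0, 0.0]
ft_force: [0.2, -1.0, 0.5]
width: -0.0003
finger_force: 0.0
```

Request:
{"method": "arm_command", "body": {
  "increments": [
    [0,0,-0.2,0,0,0],
    [0,0,-0.4,0,0,0],
    [0,0,-0.4,0,0,0]
  ]
}}

```text
time_s: 3.62
tool_pos: [0.5563, 0.1445, 0.0784]
ee_rot: [1.0, 0.03, -0.0, 0.0]
ft_force: [0.1, -0.2, -0.7]
width: 0.0002
finger_force: 0.0
```

Request:
{"method": "arm_command", "body": {
  "increments": [
    [0,0,-0.2,0,0,0],
    [0,0,-0.3,0,0,0],
    [0,0,-0.3,0,0,0]
  ]
}}

```text
time_s: 4.0
tool_pos: [0.5563, 0.1445, 0.0755]
ee_rot: [1.0, 0.03, -0.0, 0.0]
ft_force: [-0.0, -0.0, -0.3]
width: -0.0001
finger_force: 0.0
```

Request:
{"method": "arm_command", "body": {
  "increments": [
    [0,0,-0.2,0,0,0],
    [0,0,-0.4,0,0,0],
    [0,0,-0.4,0,0,0]
  ]
}}

```text
time_s: 4.38
tool_pos: [0.5562, 0.1445, 0.0714]
ee_rot: [1.0, 0.03, -0.0, 0.0]
ft_force: [0.1, -0.2, -0.3]
width: 0.0003
finger_force: 0.0
```

```bash
python3 - <<'E'
from h import *
im=ctrl.snapshot("scene"); cv2.imwrite("pics/s3.png",im); p=ctrl.read_state(); print(p["tool_pos"],p["ft_force"])
c=cv2.resize(im[225:315,320:420],None,fx=6,fy=6,interpolation=cv2.INTER_CUBIC); c=(255*(c/255.)**.5).astype(np.uint8)
for dz in(0,.025):
    u,v=proj("scene",p["tool_pos"]-[0,0,dz]); cv2.drawMarker(c,(int((u-319.5)*6),int((v-224.5)*6)),(0,0,255),0,12,1)
cv2.imwrite("pics/s3_z.png",c)
E
```

```text
[0.55627995 0.14452252 0.0714821 ] [-0.66615445 -0.16502764  0.61496679]
```

View pics/s3_z.png

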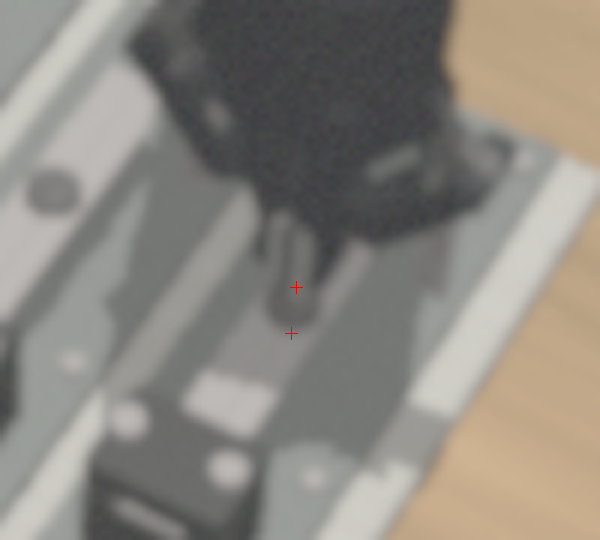

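Request:
{"method": "arm_command", "body": {
  "increments": [
    [0,0,-0.2,0,0,0],
    [0,0,-0.4,0,0,0],
    [0,0,-0.4,0,0,0]
  ]
}}

```text
time_s: 4.8
tool_pos: [0.5562, 0.1445, 0.0674]
ee_rot: [1.0, 0.03, -0.0, 0.0]
ft_force: [0.5, -0.6, -0.4]
width: 0.0001
finger_force: 0.0
```

Request:
{"method": "arm_command", "body": {
  "increments": [
    [0,0,-0.15,0,0,0],
    [0,0,-0.3,0,0,0],
    [0,0,-0.3,0,0,0]
  ]
}}

```text
time_s: 5.18
tool_pos: [0.5562, 0.1445, 0.0644]
ee_rot: [1.0, 0.03, -0.0, 0.0]
ft_force: [-0.4, 0.4, 0.2]
width: 0.0
finger_force: 0.0
```

Request:
{"method": "arm_command", "body": {
  "increments": [
    [0,0,-0.15,0,0,0],
    [0,0,-0.3,0,0,0],
    [0,0,-0.3,0,0,0]
  ]
}}

```text
time_s: 5.55
tool_pos: [0.5563, 0.1445, 0.0614]
ee_rot: [1.0, 0.03, -0.0, 0.0]
ft_force: [0.2, 0.1, -0.2]
width: -0.0002
finger_force: 0.0
```

Request:
{"method": "arm_command", "body": {
  "increments": [
    [0,0,-0.15,0,0,0],
    [0,0,-0.3,0,0,0],
    [0,0,-0.3,0,0,0]
  ]
}}

```text
time_s: 5.92
tool_pos: [0.5563, 0.1445, 0.0585]
ee_rot: [1.0, 0.03, -0.0, 0.0]
ft_force: [0.1, -0.3, -0.4]
width: 0.0001
finger_force: 0.0
```

```bash
python3 - <<'E'
from h import *
im=ctrl.snapshot("scene"); cv2.imwrite("pics/s4.png",im); p=ctrl.read_state(); print(p["tool_pos"],p["ft_force"],p["joint_torque"])
o=cv2.imread("pics/s3.png")
f=lambda i:(255*(cv2.resize(i[235:310,335:401],None,fx=6,fy=6,interpolation=cv2.INTER_CUBIC)/255.)**.45).astype(np.uint8)
cv2.imwrite("pics/s4_z.png",np.hstack([f(o),f(im)]))
E
```

```text
[0.55630057 0.14449483 0.05851561] [ 0.31207579 -0.34532204  0.11275407] [-3.27231377e-03 -7.03055334e+01  5.77114541e-01 -1.84533530e+01
  1.10914285e-02 -9.74274793e-03 -1.54687707e-03]
```

View pics/s4_z.png

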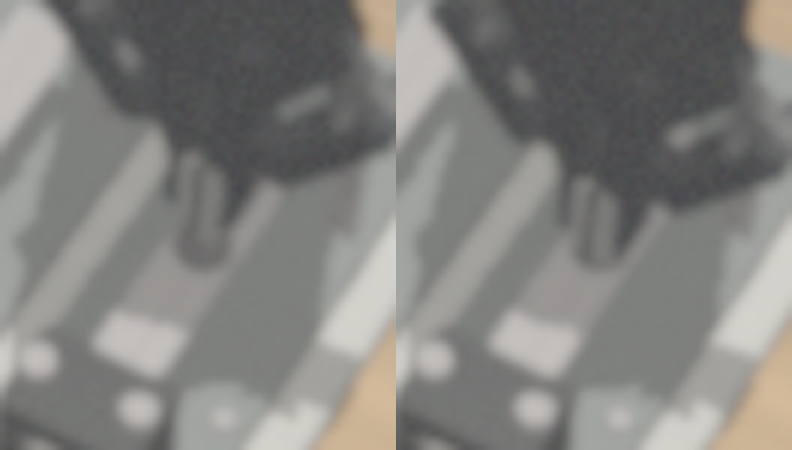

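```bash
python3 - <<'E'
from h import *
for z in(.21,.2215,.23): print(plane("scene",344.5,207,z).round(4),plane("scene",405.5,227,z).round(4))
E
```

```text
[0.5511 0.0791 0.21  ] [0.5306 0.1923 0.21  ]
[0.5605 0.0846 0.2215] [0.5403 0.1961 0.2215]
[0.5674 0.0887 0.23  ] [0.5474 0.199  0.23  ]
```

Request:
{"method": "arm_command", "body": {
  "increments": [
    [0,0,-0.15,0,0,0],
    [0,0,-0.3,0,0,0],
    [0,0,-0.3,0,0,0]
  ]
}}

```text
time_s: 6.35
tool_pos: [0.5563, 0.1445, 0.0557]
ee_rot: [1.0, 0.03, 0.0, -0.0]
ft_force: [-1.7, -0.1, 5.2]
width: -0.0
finger_force: 2.5
```

Request:
{"method": "arm_command", "body": {
  "increments": [
    [0,0,-0.1,0,0,0],
    [0,0,-0.1,0,0,0]
  ]
}}

```text
time_s: 6.6
tool_pos: [0.5563, 0.1446, 0.0549]
ee_rot: [1.0, 0.03, 0.0, -0.0]
ft_force: [-2.9, -0.7, 6.7]
width: -0.0002
finger_force: 3.5
```

Request:
{"method": "arm_command", "body": {
  "increments": [
    [-0.04,0,-0.12,0,0,0],
    [-0.04,0,-0.12,0,0,0]
  ]
}}

```text
time_s: 6.85
tool_pos: [0.5562, 0.1446, 0.054]
ee_rot: [1.0, 0.03, 0.0, -0.0]
ft_force: [-2.6, -0.4, 9.2]
width: -0.0001
finger_force: 4.7
```

Request:
{"method": "arm_command", "body": {
  "increments": [
    [0,0,-0.03,0,0,0],
    [0,0,-0.03,0,0,0]
  ]
}}

```text
time_s: 7.1
tool_pos: [0.5562, 0.1445, 0.0538]
ee_rot: [1.0, 0.03, 0.0, -0.0]
ft_force: [-2.2, -0.8, 10.6]
width: 0.0001
finger_force: 4.9
```

```bash
cat > f.py <<'E'
from h import *
R=[]
for i in range(3):
    ctrl.snapshot("scene"); p=ctrl.read_state(); R.append(np.r_[p["tool_pos"],p["ft_force"],p["finger_force"]])
print(p["time_s"],np.mean(R,0).round(4),np.array(R)[:,5].round(2))
E
python3 f.py
```

```text
7.25 [ 0.5562  0.1445  0.0538 -2.4098 -0.4936 10.2019  4.9208] [10.53 10.62  9.46]
```

Request:
{"method": "arm_command", "body": {
  "increments": [
    [0,0,0,0,0,0],
    [0,0,0,0,0,0],
    [0,0,0,0,0,0],
    [0,0,0,0,0,0],
    [0,0,0,0,0,0],
    [0,0,0,0,0,0],
    [0,0,0,0,0,0],
    [0,0,0,0,0,0],
    [0,0,0,0,0,0],
    [0,0,0,0,0,0]
  ]
}}

```text
time_s: 8.5
tool_pos: [0.5562, 0.1445, 0.0538]
ee_rot: [1.0, 0.03, 0.0, -0.0]
ft_force: [-3.0, -1.2, 9.6]
width: -0.0001
finger_force: 4.9
```

```bash
python3 f.py
```

```text
8.65 [ 0.5562  0.1445  0.0538 -2.8689 -0.3023  9.9043  4.9147] [ 9.31  9.91 10.5 ]
```

Left leaf: about 10 N at z=0.0538, contact at about 0.0578, so it gives roughly 4 mm (sound). Releasing and moving to the middle leaf.

Request:
{"method": "arm_command", "body": {
  "increments": [
    [0,0,1.0,0,0,0],
    [0.1,0,2.4,0,0,0],
    [0.57,-9,2.4,0,0,0],
    [0.57,-9,2.4,0,0,0],
    [0.57,-9,2.4,0,0,0],
    [0.57,-9,1.2,0,0,0],
    [0.57,-9,0.8,0,0,0],
    [0.57,-9,0.8,0,0,0],
    [0.57,-9,0.8,0,0,0]
  ]
}}

```text
time_s: 9.78
tool_pos: [0.5616, 0.0551, 0.061]
ee_rot: [1.0, 0.03, -0.0, -0.0]
ft_force: [1.3, -0.1, 0.5]
width: -0.0003
finger_force: 0.0
```

```bash
python3 f.py
```

```text
9.925 [ 0.5618  0.0548  0.0612  0.2244  0.0227 -0.3474  0.    ] [-0.41 -0.79  0.15]
```

Request:
{"method": "arm_command", "body": {
  "increments": [
    [0,0,-0.3,0,0,0],
    [0,0,-0.55,0,0,0],
    [0,0,-0.55,0,0,0]
  ]
}}

```text
time_s: 10.3
tool_pos: [0.5617, 0.0545, 0.0557]
ee_rot: [1.0, 0.03, 0.0, -0.0]
ft_force: [-1.1, 0.1, 5.2]
width: -0.0001
finger_force: 2.7
```

```bash
python3 f.py
```

```text
10.45 [ 0.5617  0.0545  0.0558 -1.2476  0.3461  5.1035  2.6037] [4.69 4.86 5.76]
```

Request:
{"method": "arm_command", "body": {
  "increments": [
    [-0.02,0,-0.15,0,0,0],
    [-0.04,0,-0.23,0,0,0],
    [-0.04,0,-0.23,0,0,0]
  ]
}}

```text
time_s: 10.82
tool_pos: [0.5615, 0.0545, 0.0539]
ee_rot: [1.0, 0.03, 0.0, -0.0]
ft_force: [-2.8, -0.3, 10.6]
width: 0.0001
finger_force: 5.1
```

```bash
python3 f.py
```

```text
10.975 [ 0.5615  0.0545  0.054  -1.9915  0.0607 10.0513  5.0051] [ 9.45 10.41 10.29]
```

Request:
{"method": "arm_command", "body": {
  "increments": [
    [0,0,0,0,0,0],
    [0,0,0,0,0,0],
    [0,0,0,0,0,0],
    [0,0,0,0,0,0],
    [0,0,0,0,0,0],
    [0,0,0,0,0,0],
    [0,0,0,0,0,0],
    [0,0,0,0,0,0],
    [0,0,0,0,0,0],
    [0,0,0,0,0,0]
  ]
}}

```text
time_s: 12.22
tool_pos: [0.5616, 0.0545, 0.054]
ee_rot: [1.0, 0.03, 0.0, -0.0]
ft_force: [-0.7, 0.4, 9.8]
width: -0.0
finger_force: 5.0
```

Request:
{"method": "arm_command", "body": {
  "increments": [
    [0,0,1.0,0,0,0],
    [0.1,0,2.4,0,0,0],
    [0.57,-9,2.4,0,0,0],
    [0.57,-9,2.4,0,0,0],
    [0.57,-9,2.4,0,0,0],
    [0.57,-9,1.2,0,0,0],
    [0.57,-9,0.8,0,0,0],
    [0.57,-9,0.8,0,0,0],
    [0.57,-9,0.8,0,0,0]
  ]
}}

```text
time_s: 13.35
tool_pos: [0.567, -0.0349, 0.0613]
ee_rot: [1.0, 0.03, -0.0, -0.0]
ft_force: [0.2, -0.7, 0.0]
width: 0.0004
finger_force: 0.0
```

```bash
python3 f.py
```

```text
13.5 [ 0.5671 -0.0352  0.0614  0.4559 -0.389  -1.1894  0.    ] [-1.23 -1.58 -0.76]
```

Request:
{"method": "arm_command", "body": {
  "increments": [
    [0,0,-0.3,0,0,0],
    [0,0,-0.55,0,0,0],
    [0,0,-0.55,0,0,0]
  ]
}}

```text
time_s: 13.88
tool_pos: [0.5669, -0.0355, 0.0557]
ee_rot: [1.0, 0.03, -0.0, -0.0]
ft_force: [-1.0, -0.1, 2.3]
width: 0.0001
finger_force: 1.4
```

```bash
python3 f.py
```

```text
14.025 [ 0.5669 -0.0355  0.0559 -1.0757 -0.018   2.3903  1.3379] [1.69 2.87 2.61]
```

The right leaf is the soft one: about 2.6 N where the others gave about 5.2 N.

Request:
{"method": "arm_command", "body": {
  "increments": [
    [-0.02,0,-0.25,0,0,0],
    [-0.06,0,-0.5,0,0,0],
    [-0.06,0,-0.5,0,0,0]
  ]
}}

```text
time_s: 14.4
tool_pos: [0.5667, -0.0355, 0.0511]
ee_rot: [1.0, 0.03, 0.0, 0.0]
ft_force: [-1.9, 0.5, 9.7]
width: -0.0001
finger_force: 4.6
```

```bash
python3 f.py
```

```text
14.55 [ 0.5667 -0.0356  0.0512 -1.6088  0.4532  8.5741  4.4946] [8.35 8.77 8.6 ]
```

Request:
{"method": "arm_command", "body": {
  "increments": [
    [-0.01,0,-0.09,0,0,0],
    [-0.01,0,-0.09,0,0,0]
  ]
}}

```text
time_s: 14.8
tool_pos: [0.5667, -0.0356, 0.0504]
ee_rot: [1.0, 0.03, 0.001, 0.0]
ft_force: [-2.0, 0.5, 9.5]
width: 0.0001
finger_force: 5.0
```

```bash
python3 f.py
```

```text
14.95 [ 0.5667 -0.0356  0.0505 -1.8829  0.2851 10.07    5.0151] [ 9.96 10.03 10.22]
```

Request:
{"method": "arm_command", "body": {
  "increments": [
    [0,0,0,0,0,0],
    [0,0,0,0,0,0],
    [0,0,0,0,0,0],
    [0,0,0,0,0,0],
    [0,0,0,0,0,0],
    [0,0,0,0,0,0],
    [0,0,0,0,0,0],
    [0,0,0,0,0,0],
    [0,0,0,0,0,0],
    [0,0,0,0,0,0]
  ]
}}

```text
time_s: 16.2
tool_pos: [0.5667, -0.0355, 0.0505]
ee_rot: [1.0, 0.03, 0.001, 0.0]
ft_force: [-2.2, -0.3, 10.8]
width: 0.0001
finger_force: 5.0
```

Request:
{"method": "arm_command", "body": {
  "increments": [
    [0,0,1.5,0,0,0],
    [0,0,6,0,0,0],
    [0,0,10,0,0,0],
    [0,0,10,0,0,0]
  ]
}}

```text
time_s: 16.7
tool_pos: [0.568, -0.0355, 0.1534]
ee_rot: [1.0, 0.03, 0.003, 0.0]
ft_force: [0.7, 0.7, -0.1]
width: -0.0002
finger_force: 0.0
```

```bash
python3 f.py; python3 - <<'E'
from h import *
s=cv2.imread("pics/scene0.png"); t=cv2.imread("pics/top0.png")
f=lambda i,u,v,r,k:cv2.resize(i[v-r:v+r,u-r:u+r],(400,400),interpolation=cv2.INTER_CUBIC)
W=[]
for im,n,u,v in((t,"top",179,294),(s,"scene",476,294)):
    r=14; c=cv2.resize(im[v-r:v+r,u-r:u+r],(400,400),interpolation=cv2.INTER_CUBIC); k=400/28
    for x,y,col in((.445,.329,(0,0,255)),(.440,.329,(255,0,0))):
        for z,rad in((0.003,.02),(.03,.013)):
            q=[proj(n,[x+rad*np.cos(a),y+rad*np.sin(a),z]) for a in np.linspace(0,6.283,40)]
            cv2.polylines(c,[((np.array(q)-[u-r,v-r]+.5)*k).astype(np.int32)],True,col,1)
    W.append(c)
cv2.imwrite("pics/bush.png",np.hstack(W))
E
```

```text
16.85 [ 0.5662 -0.0355  0.1504 -0.1167  0.029  -0.5861  0.    ] [-1.37 -0.7   0.32]
```

View pics/bush.png

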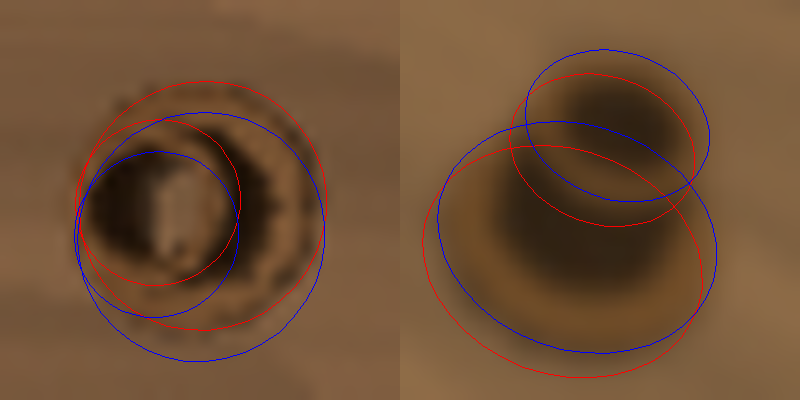

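The bushing fits at about (0.442, 0.3295), averaged over both views; the same small view offset shows on the pads. Opening the fingers partly and hovering over it.

Request:
{"method": "arm_command", "body": {
  "increments": [
    [-12.4,36.5,0,0,0,0],
    [-12.4,36.5,0,0,0,0],
    [-12.4,36.5,0,0,0,0],
    [-12.4,36.5,0,0,0,0],
    [-12.4,36.5,0,0,0,0],
    [-12.4,36.5,0,0,0,0],
    [-12.4,36.5,0,0,0,0],
    [-12.4,36.5,-7,0,0,0],
    [-12.4,36.5,-7,0,0,0],
    [-12.4,36.5,-7,0,0,0]
  ],
  "fingers": 0.6
}}

```text
time_s: 18.1
tool_pos: [0.4423, 0.3285, 0.0798]
ee_rot: [1.0, 0.029, -0.001, 0.001]
ft_force: [0.1, -0.2, -0.0]
width: 0.0511
finger_force: 0.0
```

```bash
python3 f.py; python3 -c "
from h import *
cv2.imwrite('pics/b1s.png',ctrl.snapshot('scene'));cv2.imwrite('pics/b1t.png',ctrl.snapshot('top'));s=ctrl.read_state();print(s['width'],s['joints'].round(2))"
```

```text
18.25 [0.4432 0.3294 0.0812 0.1951 0.1413 0.2385 0.    ] [0.16 0.32 0.24]
0.05074939776512388 [-0.64  0.57 -0.12  1.93  0.11  0.64 -2.35]
```

Request:
{"method": "arm_command", "body": {
  "increments": [
    [-0.1,0,-3,0,0,0],
    [-0.1,0,-5,0,0,0],
    [-0.1,0,-5,0,0,0],
    [-0.1,0,-5,0,0,0]
  ]
}}

```text
time_s: 18.85
tool_pos: [0.4418, 0.3299, 0.031]
ee_rot: [1.0, 0.03, 0.001, -0.0]
ft_force: [0.1, -0.1, -0.1]
width: 0.051
finger_force: 0.0
```

```bash
python3 f.py; python3 - <<'E'
from h import *
im=ctrl.snapshot('scene'); p=ctrl.read_state()["tool_pos"]; u,v=map(int,proj("scene",p))
f=lambda i:(255*(cv2.resize(i[v-40:v+40,u-40:u+40],(400,400),interpolation=cv2.INTER_CUBIC)/255.)**.5).astype(np.uint8)
c=f(im); k=5
for dz in(0,.025):
    a,b=proj("scene",p-[0,0,dz]); cv2.drawMarker(c,(int((a-u+40.5)*k),int((b-v+40.5)*k)),(0,0,255),0,10,1)
cv2.imwrite("pics/b2.png",np.hstack([c,f(cv2.imread("pics/b1s.png"))]))
E
```

```text
19.0 [ 0.4418  0.3299  0.031  -0.0756 -0.0792 -0.2746  0.    ] [-0.59 -0.45  0.22]
```

View pics/b2.png

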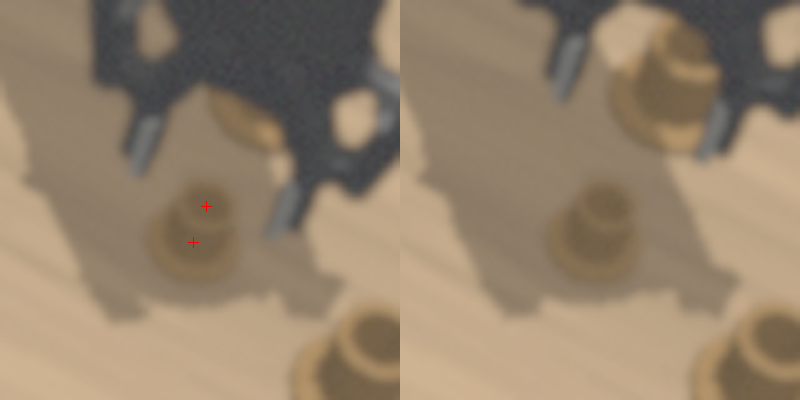

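The fingertips straddle the bushing evenly: tips at crop (140,172) and (280,235), bore at (205,200). Going down to the barrel and closing.

Request:
{"method": "arm_command", "body": {
  "increments": [
    [0,0,-1.2,0,0,0],
    [0,0,-2.2,0,0,0],
    [0,0,-2.5,0,0,0],
    [0,0,-2.5,0,0,0]
  ]
}}

```text
time_s: 19.55
tool_pos: [0.441, 0.3293, 0.0044]
ee_rot: [1.0, 0.03, -0.0, 0.0]
ft_force: [0.2, -0.1, 0.6]
width: 0.0513
finger_force: 0.0
```

```bash
python3 f.py
```

```text
19.7 [ 0.4413  0.3295  0.0049 -0.2856  0.4891  0.0673  0.    ] [-0.34  0.23  0.31]
```

Request:
{"method": "arm_command", "body": {
  "increments": [
    [0,0,0,0,0,0],
    [0,0,0,0,0,0],
    [0,0,0,0,0,0],
    [0,0,0,0,0,0],
    [0,0,0,0,0,0],
    [0,0,0,0,0,0]
  ],
  "fingers": 0
}}

```text
time_s: 20.45
tool_pos: [0.4414, 0.3296, 0.0054]
ee_rot: [1.0, 0.03, 0.0, -0.0]
ft_force: [-0.2, -0.5, 5.9]
width: 0.0234
finger_force: 59.1
```

```bash
python3 f.py
```

```text
20.6 [ 4.41400e-01  3.29600e-01  5.40000e-03 -3.69600e-01 -1.23730e+00
  5.48970e+00  5.91235e+01] [6.32 4.96 5.19]
```

Request:
{"method": "arm_command", "body": {
  "increments": [
    [0,0,0.5,0,0,0],
    [0,0,2,0,0,0],
    [0,0,4,0,0,0],
    [0,0,6,0,0,0],
    [0,0,6,0,0,0],
    [0,0,6,0,0,0]
  ]
}}

```text
time_s: 21.35
tool_pos: [0.4411, 0.3294, 0.0649]
ee_rot: [1.0, 0.03, 0.0, -0.0]
ft_force: [-0.1, 0.4, -0.3]
width: 0.0233
finger_force: 58.8
```

```bash
python3 f.py; cat > held.py <<'E'
from h import *
# bronze blob in the scene view around the held bushing vs prediction (bushing origin = TCP + off)
im=ctrl.snapshot('scene'); cv2.imwrite("pics/held.png",im); p=ctrl.read_state()["tool_pos"]
def pts(o): return np.array([proj("scene",o+np.array([r*np.cos(a),r*np.sin(a),z])) for r,z in((.02,0),(.02,.005),(.013,.03)) for a in np.linspace(0,6.28,60)])
o=p+[.0009,-.0001,-.0054]; q=pts(o); print("pred bbox",q.min(0).round(1),q.max(0).round(1))
x0,y0=(q.min(0)-14).astype(int); x1,y1=(q.max(0)+14).astype(int)
h=cv2.cvtColor(im[y0:y1,x0:x1],cv2.COLOR_BGR2HSV)
print((x0,y0)); 
print("H/S/V rows"); 
for r in range(0,h.shape[0],2): print(y0+r,' '.join(f"{a:2d}{b//26:1d}{c//26:1d}" for a,b,c in h[r,::2]))
E
python3 held.py
```

```text
21.5 [ 0.4409  0.3292  0.0644 -0.4415  0.198  -0.7853 58.8363] [-1.16 -0.6  -0.59]
pred bbox [469.4 265.6] [490.2 288.7]
(np.int64(455), np.int64(251))
H/S/V rows
251 1543 1543 1643 1542 1511 11010 15000 10500 9001 1532 1543 1542  000  000 12000 12000  000 12010 9010 12000 12000 10500 6000 12000 9000
253 1543 1643 1643 1542 1531 12010 10510 12000 12001  000 1531 1121 12000  000 1521  000 11010 14010 9000 10500 9000 10510 12000 10500 12010
255 1543 1643 1543 1543 1531 12000 12000  000 12000 12000 12000  000 1500 1542 1544 1442 1331 1010 12000 12010 13510 10510 9000 9000 12000
257 1643 1543 1543 1543 1542 1631  011 3000 10500  000 9010 13010 1121 1543 1545 1553 1452 1551 1921 9000 10500 10500 9000 1721 1542
259 1543 1643 1543 1543 1543 1542 1542 1542 1511 12010 12000 12000  921 1553 1554 1552 1662 1652 1452 1021 12000 12000 9000 1542 1544
261 1643 1543 1543 1543 1543 1543 1643 1543 1542 15000 15000 11010 1231 1563 1663 1662 1552 1552 1552 1021 12000 12000  000 1542 1545
263 1543 1643 1543 1543 1543 1543 1543 1643 1542 15000 12000  000 1441 1562 1662 1451 1551 1562 1241  000 12000  000 
[... 1780 characters left out ...]
 1543 1643 1543 1543 1543 1643 1544 1545 1545 1545 1545
293 1643 1543 1542 1542 1643 1543 1643 1543 1643 1543 1543 1543 1643 1543 1543 1543 1643 1543 1543 1543 1543 1645 1545 1645 1545
295 1542 1543 1543 1642 1642 1543 1543 1543 1643 1543 1543 1543 1543 1543 1543 1543 1543 1543 1543 1543 1543 1644 1645 1645 1645
297 1543 1542 1543 1643 1543 1543 1543 1543 1543 1543 1543 1543 1643 1543 1643 1543 1643 1543 1643 1543 1543 1643 1545 1545 1545
299 1543 1543 1543 1543 1543 1543 1543 1642 1642 1543 1643 1543 1543 1643 1543 1543 1543 1543 1543 1543 1643 1543 1544 1545 1545
301 1543 1543 1543 1543 1542 1543 1543 1543 1543 1542 1543 1643 1643 1643 1543 1543 1543 1643 1543 1543 1643 1643 1543 1644 1545
```

The bushing is held upright. Its flange spans columns 471–488 with the bottom at row 287, against a predicted 469–490 and 289. Both views give the same bushing-to-post shift, about (+17.5, −372) mm. Carrying it over the right post.

Request:
{"method": "arm_command", "body": {
  "increments": [
    [0,0,4.5,0,0,0],
    [1.8,-37.15,4.5,0,0,0],
    [1.8,-37.15,4.5,0,0,0],
    [1.8,-37.15,4.5,0,0,0],
    [1.8,-37.15,4.5,0,0,0],
    [1.8,-37.15,4.5,0,0,0],
    [1.8,-37.15,4.5,0,0,0],
    [1.8,-37.15,4.5,0,0,0],
    [1.8,-37.15,4.5,0,0,0],
    [1.8,-37.15,4.5,0,0,0]
  ]
}}

```text
time_s: 22.8
tool_pos: [0.4593, -0.0403, 0.1098]
ee_rot: [1.0, 0.031, -0.0, -0.0]
ft_force: [0.3, -0.0, -0.7]
width: 0.0234
finger_force: 59.2
```

Request:
{"method": "arm_command", "body": {
  "increments": [
    [0,0,-4,0,0,0],
    [0,0,-4.3,0,0,0],
    [0,0,-4.3,0,0,0],
    [0,0,-4.3,0,0,0]
  ]
}}

```text
time_s: 23.3
tool_pos: [0.4599, -0.0416, 0.0679]
ee_rot: [1.0, 0.03, 0.001, 0.0]
ft_force: [1.0, 0.1, -1.1]
width: 0.0236
finger_force: 59.2
```

```bash
python3 f.py; python3 - <<'E'
from h import *
im=ctrl.snapshot('scene'); cv2.imwrite("pics/overpost.png",im); p=ctrl.read_state()["tool_pos"]
o=p+[.0009,-.0001,-.0054]
q=np.array([proj("scene",o+np.array([r*np.cos(a),r*np.sin(a),z])) for r,z in((.02,0),(.02,.005)) for a in np.linspace(0,6.28,60)]); print("pred flange",q.min(0).round(1),q.max(0).round(1))
h=cv2.cvtColor(im,cv2.COLOR_BGR2HSV); x0,y0=(q.min(0)-12).astype(int); x1,y1=(q.max(0)+12).astype(int); h=h[y0:y1,x0:x1]
m=((h[...,1]>90)&(h[...,0]<22)&(h[...,0]>8)&(h[...,2]>35)).astype(np.uint8)
n,l,st,c=cv2.connectedComponentsWithStats(m)
for i in range(1,n):
    if st[i,4]>20: print("bronze",st[i,:2]+[x0,y0],st[i,:2]+st[i,2:4]+[x0,y0],st[i,4])
for r in m: print(''.join('.#'[v] for v in r))
# post in the first scene picture
g=cv2.cvtColor(cv2.imread("pics/scene0.png"),cv2.COLOR_BGR2GRAY)[200:228,306:332]
for r in g: print(' '.join(f"{v:3d}" for v in r))
for P in((.4589,-.0422),(.4577,-.0436)): print([proj("scene",[*P,z]).round(1) for z in(.02,.046)])
E
```

```text
23.45 [ 4.59800e-01 -4.19000e-02  6.77000e-02 -1.90200e-01  1.23200e-01
 -1.25010e+00  5.92113e+01] [-0.92 -1.52 -1.31]
pred flange [307.7 197.3] [326.6 212.6]
bronze [295 185] [338 216] 690
###########.........####............#####..
###########.........#####...........#####..
############........#####............###...
############........######.................
############........######.................
############........######.................
############.......#######................#
############......########...............##
############.....#########...............##
############.....#########.............####
############....#########..............####
############....#########.............#####
############....#########..........########
############.....########.........#########
#############....########.........#########
#############...#########.........#########
##############.##########........##########
#########...#############........##########
########......###########.......###########
#######.......###########......############
######.........##########....
[... 3112 characters left out ...]
01  93  92  94  96  96  94  93  92  92  91  91  91  91  92  91  90  90  90  90  89  89
127 126 125 118 104  93  90  92  98 101 100  97  94  92  91  91  92  91  91  91  90  90  90  91  91  89
128 128 125 117 101  90  84  81  86  95  99 100  95  92  90  91  91  91  91  91  91  90  90  90  90  88
128 126 119 107  95  88  80  69  67  77  86  89  89  89  91  90  90  91  91  90  91  90  90  89  88  84
125 120 108  97  91  87  80  65  56  59  65  72  78  86  90  90  90  91  91  91  91  91  89  88  84  81
120 109  97  90  89  88  80  65  53  52  55  61  73  85  90  91  90  90  90  90  90  91  89  86  82  87
[array([317.5, 218.5]), array([317.5, 210.4])]
[array([317.3, 217.9]), array([317.3, 209.8])]
```

Request:
{"method": "arm_command", "body": {
  "increments": [
    [-0.1,-0.05,-0.8,0,0,0],
    [-0.1,-0.05,-1.6,0,0,0],
    [-0.1,-0.05,-1.6,0,0,0],
    [-0.1,-0.05,-1.75,0,0,0],
    [-0.1,-0.05,-1.75,0,0,0]
  ]
}}

```text
time_s: 24.12
tool_pos: [0.4583, -0.0425, 0.0494]
ee_rot: [1.0, 0.03, -0.0, -0.0]
ft_force: [-0.3, -0.9, -1.2]
width: 0.0235
finger_force: 59.2
```

```bash
python3 f.py
```

```text
24.275 [ 4.58300e-01 -4.25000e-02  4.95000e-02 -1.45300e-01  1.14400e-01
 -4.89400e-01  5.92139e+01] [-0.89 -0.65  0.08]
```

Request:
{"method": "arm_command", "body": {
  "increments": [
    [0,0,-0.1,0,0,0],
    [0,0,-0.25,0,0,0],
    [0,0,-0.25,0,0,0]
  ]
}}

```text
time_s: 24.65
tool_pos: [0.4582, -0.0425, 0.0468]
ee_rot: [1.0, 0.03, -0.0, -0.0]
ft_force: [0.6, -0.6, -1.6]
width: 0.0234
finger_force: 59.2
```

Request:
{"method": "arm_command", "body": {
  "increments": [
    [0,0,-0.2,0,0,0],
    [0,0,-0.4,0,0,0],
    [0,0,-0.4,0,0,0]
  ]
}}

```text
time_s: 25.02
tool_pos: [0.4582, -0.0425, 0.0427]
ee_rot: [1.0, 0.03, -0.0, -0.0]
ft_force: [-0.2, 0.0, -1.0]
width: 0.0236
finger_force: 59.2
```

Request:
{"method": "arm_command", "body": {
  "increments": [
    [0,0,-0.5,0,0,0],
    [0,0,-1.0,0,0,0],
    [0,0,-1.5,0,0,0],
    [0,0,-1.5,0,0,0]
  ]
}}

```text
time_s: 25.52
tool_pos: [0.458, -0.0425, 0.0274]
ee_rot: [1.0, 0.03, -0.0, -0.0]
ft_force: [-0.0, -0.0, -0.7]
width: 0.0237
finger_force: 59.2
```

Request:
{"method": "arm_command", "body": {
  "increments": [
    [0,0,-0.1,0,0,0],
    [0,0,-0.2,0,0,0],
    [0,0,-0.2,0,0,0]
  ]
}}

```text
time_s: 25.9
tool_pos: [0.4583, -0.0425, 0.0259]
ee_rot: [1.0, 0.03, 0.0, -0.0]
ft_force: [0.7, 0.5, 0.4]
width: 0.0235
finger_force: 59.2
```

```bash
python3 f.py
```

```text
26.05 [ 4.58300e-01 -4.25000e-02  2.59000e-02  2.28900e-01 -4.74400e-01
 -3.37800e-01  5.92144e+01] [ 0.17 -0.83 -0.35]
```

Request:
{"method": "arm_command", "body": {
  "increments": [
    [0,0,-0.03,0,0,0],
    [0,0,-0.03,0,0,0],
    [0,0,-0.03,0,0,0],
    [0,0,-0.03,0,0,0]
  ],
  "fingers": 0.6
}}

```text
time_s: 26.55
tool_pos: [0.4583, -0.0425, 0.0256]
ee_rot: [1.0, 0.03, 0.0, -0.0]
ft_force: [-0.1, -0.4, 1.2]
width: 0.0515
finger_force: 0.0
```

Request:
{"method": "arm_command", "body": {
  "increments": [
    [0,0,1,0,0,0],
    [0,0,3,0,0,0],
    [0,0,7,0,0,0],
    [0,0,12,0,0,0],
    [0,0,16,0,0,0],
    [0,0,16,0,0,0],
    [0,0,16,0,0,0],
    [0,-20,16,0,0,0],
    [0,-32,16,0,0,0],
    [0,-32,16,0,0,0]
  ]
}}

```text
time_s: 27.8
tool_pos: [0.4575, -0.2314, 0.1844]
ee_rot: [1.0, 0.03, -0.001, -0.001]
ft_force: [1.7, 1.4, -0.1]
width: 0.0515
finger_force: 0.0
```

Request:
{"method": "arm_command", "body": {
  "increments": [
    [0,-15,0,0,0,0],
    [0,-15,0,0,0,0],
    [0,-15,0,0,0,0],
    [0,-15,0,0,0,0],
    [0,-15,0,0,0,0],
    [0,-15,0,0,0,0]
  ]
}}

```text
time_s: 28.55
tool_pos: [0.4586, -0.3784, 0.1853]
ee_rot: [1.0, 0.031, -0.0, -0.0]
ft_force: [0.0, -0.6, -0.6]
width: 0.0515
finger_force: 0.0
```

```bash
python3 f.py; python3 - <<'E'
from h import *
print(ctrl.read_state()["joints"].round(2))
for n in("top","scene"):
    im=ctrl.snapshot(n); cv2.imwrite(f"pics/end_{n}.png",im); h=cv2.cvtColor(im,cv2.COLOR_BGR2HSV)
    o=np.array([.459,-.0425,.02])
    q=np.array([proj(n,o+np.array([r*np.cos(a),r*np.sin(a),z])) for r,z in((.02,0),(.02,.005),(.013,.03)) for a in np.linspace(0,6.28,60)])
    print(n,"pred if home",q.min(0).round(1),q.max(0).round(1))
    x0,y0=(q.min(0)-8).astype(int); x1,y1=(q.max(0)+9).astype(int); k=h[y0:y1,x0:x1]
    m=((k[...,1]>110)&(k[...,0]<22)&(k[...,0]>6)&(k[...,2]>35)).astype(np.uint8)
    m2=cv2.findNonZero(m)
    print((x0,y0),cv2.boundingRect(m2))
    for r in m: print(''.join('.#'[v] for v in r))
E
```

```text
28.7 [ 0.4586 -0.3789  0.1856 -0.2551 -0.1905 -0.4695  0.    ] [-0.84 -0.17 -0.4 ]
[ 0.68  0.5  -0.1   1.71  0.06  0.94 -0.96]
top pred if home [331.9 282. ] [349.7 299.8]
(np.int64(323), np.int64(274)) (0, 8, 35, 26)
...................................
...................................
...................................
...................................
...................................
...................................
...................................
...................................
..............#######..............
.............##########............
...........#############...........
...........##############..........
..........#######...######.........
..........#####......#####.........
..........#####.......####.........
.........######.......####.........
.........#####........####.........
..........#####.......####.........
..........#####......#####.........
..........######....######.........
..........###############..........
...........##############..........
............############...........
..............#########............
...............###
[... 1102 characters left out ...]
#######.........
..........################.........
..........#################........
..........#################........
..........#################........
..........################.........
...........###############.........
............#############..........
...............########............
...................#...............
...................................
...................................
...................................
...................................
...................................
...................................
...................................
...................................
...................................
...................................
```

```bash
python3 -c "
from workcell import ctrl
print(ctrl.sign_off())"
```

```text
the job is handed in; nothing more can be done
None
```

The job is handed in: all three leaves were pressed left to right at about 10 N for over a second each (highest reading 10.8 N), the right one gave about 7.3 mm against about 4 mm for the other two, and the smallest bushing now sits flange down on its post, home to within what the cameras can resolve (about 3 mm), released with the gripper clear.

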